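Draw an album's holes into line with a drift and fit the binding post

ROBOT

A 7-joint arm with a two-finger parallel gripper is mounted at the origin on the work surface. World frame = base frame: x ahead of the robot, y to its left, z up, the work surface at z = 0. Lengths are in m, angles in rad, forces in N, time in s.
With the tool pointing down it reaches from about 0.4 to 0.875 m from the base axis. Payload 19.3 kg.
Tool frame: the origin (TCP) lies at the very end of the fingers, on their centre line; the grasp point (between the pads) lies 19 mm behind it; z points along the fingers, y is the line along which they close (so a half turn about z gives the same grasp; the last joint's range is limited). The gripper opens to 85 mm and grips with 20 to 120 N. Pads are 22 mm wide; open, the fingers measure 114 mm over their backs; the gripper's body (76 mm by 85 mm) begins 54 mm behind the grasp point. The pads swing forward as they close: fully open they stand 13 mm farther back than shut.
Start: joints at [-1.348, 0.521, -0.036, 1.599, 0.021, 1.021, -0.113], TCP at [0.18, 0.598, 0.209] pointing down, gripper open.
Joint ranges: [-2.91, 2.91], [-0.3, 2.13], [-1.5, 1.42], [0.17, 2.43], [-1.26, 4.41], [0.16, 1.93], [-2.52, 2.52]. Speed limits (rad/s): [1.89, 1.89, 2.39, 2.39, 3.01, 3.01, 3.01].

INTERFACE

Orientations are given as [roll, pitch, yaw] about the fixed x, y, z axes, in that order (R = Rz(yaw) Ry(pitch) Rx(roll)).
In Python, from workcell import bot gives the robot as it stands.
- The arm moves only by the shell command python3 -m crank 'ROWS' [FORCE]. ROWS is a JSON object of lists of equal length, an entry for each row: "travel": the shift along the world's x, y, z in cm, a list of three; "turn": the turn, a rotation vector about the world's x, y, z in degrees, a list of three; "gripper": the closure, from 0 (fully open) to 1 (shut). A call has exactly 5 rows; each row is the pose to reach, as a shift and turn from the pose commanded when the call began; what a row does not reach only later rows make up. A row lasts 1/10 s, in which the tool goes at most 50 mm and 8.59 degrees, less where a joint would pass 70% of its speed; a pose out of reach is approached as far as the arm can. A call with a gripper value outside its range is refused whole. The fingers move at their own pace and stop on an object; FORCE is the grip in N (left out, the last holds). Time passes only in rows, so rows that repeat a pose let the fingers close, or fill a call up. It gives the time, the measured TCP pose, the force, the opening and the grip force at its end, in the units of the state.
- bot.observe(): the state, without advancing time (a new reading comes with each control period).
- bot.grab_frame(name): name is "scene" or "top" or "wrist"; returns a dict with "pixels" (384x512x3 uint8, red, green, blue), "fx", "fy", "cx", "cy" (pixels), "dist" ([k1, k2, p1, p2, k3] as OpenCV has them; the pictures are not rectified), "extrinsics" (4x4, takes a point from world to camera coordinates). Camera axes: x right, y down, z forward; pixel columns grow to the right and rows downward; lengths in m; the calibration is good to about 2 mm. A picture is of the moment at which its call begins. There is no depth.
- bot.job_done(): hands the job in; it is judged then, once.
The state is a dict: "clock": time; "qpos": joint angles; "qd": joint speeds; "joint_efforts": joint torques, N m; "position": TCP position; "tool_rot": TCP orientation; "force": force on the tool from outside, world axes, zero at the start; "moment": the same for the moment, N m; "grip_width": finger opening in m; "finger_force": force on a finger pad.
Only numpy, scipy, OpenCV 4.12 (cv2) and the standard library are available. Lean on these libraries where they do the work, as an engineer would, in place of code of your own. Each camera call takes 0.05 s, during which the arm holds its last target. There are 200 camera calls.

TASK

The book block inside the binding jig has slipped along the row of holes, so its two holes no longer lie under the two holes of the cover board. With the steel drift, feel for the block's hole through one of the cover's holes, draw the block into line and push the drift fully home; then, with the drift left standing there, fit the brass post fully home in the other hole. Feel your way gently: do not crush the block down on its sprung bed or press hard on the jig, and leave the other things on the table where they are.

Things in the scene. Friction and masses are not known exactly. Their poses are not given: they have to be found in the camera images.
- jig: Binding jig fixed to the table: wooden frame 150 mm (x) by 220 mm (y) with a grey cover board 8 mm thick fixed on top, upper face 58 mm above the table; a batten 20 mm wide, 10 mm high lies across the cover at each y end. Origin: centre of the underside, z up. Two 14 mm through holes in the cover, 90 mm apart, in a row along the jig's y at x = -30 mm, y = +45 and -45 mm.
- hole_a (a point): Centre of the cover hole on the jig's +y side, on the cover's upper face; axes as the jig's. Hole edges are nearly sharp: a drift lowered at the middle of a cover hole, or off to the wrong side, lands on the block's face; the tip enters the block's hole about 3.8 mm from the middle on the side to which the block has slipped.
- hole_b (a point): Centre of the cover hole on the jig's -y side, on the cover's upper face; axes and behaviour as hole_a. Drift and post may go into either hole, one in each.
- block_home (a point): Fixed point of the jig, on its z axis at the height of the hidden book block's upper face (9 mm below the cover's upper face). The block is 12 mm thick with two 14 mm holes 90 mm apart, and free space below it. It slides only along the jig's y axis, with about 3 N of friction, and stays where it is left. It has slipped 6.8 to 7.8 mm to the +y or the -y side, unmeasured.
- bed (a joint): How far (m) the block has been pressed straight down on its sprung bed: 0 at rest, about 5 N per mm. 3 mm (15 N) and more crushes the block.
- drift: Drift (alignment pin) standing upright in a wooden cube. Origin on its axis at the underside of the steel collar, z up. Above: collar 27 mm diameter, 5 mm high, then a square dark wooden handle 24 by 24 mm (faces along its x and y) from 5 to 60 mm. Below: the pin, see drift_tip; with the drift fully home the collar lies on the cover. 0.14 kg.
- drift_tip (a point): Lower end of the drift, on its axis 54 mm below its origin. Going down from the collar: shank 13 mm diameter for 24 mm, taper from 13 to 5 mm diameter over the next 16 mm, then a round pilot 5 mm in diameter and 14 mm long.
- post: Brass binding post with a round thumb head, standing upright in the other 60 mm cube of wood. Origin on its axis at the underside of the head, z up. Head 22 mm diameter and 24 mm high above the origin; shank 12 mm diameter and 30 mm long below, the last 3 mm tapering to 8 mm. Fully home, the head lies on the cover board. About 0.09 kg.
- stand_drift: Fixed 60 mm cube of light wood with a 16 mm hole down its middle, in which the drift stands, collar on the cube's top. Origin at the centre of the underside.
- stand_post: Fixed 60 mm cube of light wood with a 16 mm hole down its middle, in which the post stands, head on the cube's top. Origin at the centre of the underside.
- ruler: Bystander: aluminium ruler lying flat, 30 by 260 by 4 mm, long side along its y; origin at the centre of the underside.
- folder: Bystander: white bone folder lying flat, 22 by 150 by 5 mm, long side along its y; origin at the centre of the underside.
- brush: Bystander: glue brush lying along its x; origin under its middle.
- jar: Bystander: glue jar with a white cap, 64 mm diameter, 90 mm high; origin at the centre of the underside.
- pot: Bystander: open steel pot, 80 mm diameter, 100 mm high; origin at the centre of the underside.
- tape: Bystander: yellow tape dispenser, 110 by 50 mm, 64 mm high; origin at the centre of the underside.
- press_board: Bystander: wooden pressing board 150 by 110 mm with a bridge handle, 65 mm high; origin at the centre of the underside.
Mind the look-alikes: they are no part of the job. What is shaped like the drift but blue is not meant.

How it is judged:
By the outcome, as a careful person would: the job done as asked, in the order asked, and still so for the second after the job is handed in, with the robot touching nothing.
It also fails if it takes over 61 s, if anything falls off the work surface, if the arm or the gripper's body presses on something with over 40 N, if the wrist force passes 120 N, or if a joint passes its speed limit or range.

## Working session

There is one attempt and no reset: what is moved stays moved. The work goes in short steps, Python scripts to look and compute and a shell command to move; the robot and the scene stay as the last step left them, time stands still between calls to the robot, and variables do not carry over. Pictures are saved under pics/ and viewed, at most 10 in all, crops included, and the job is handed in when it is done.

```bash
mkdir -p pics; cat > h.py <<'E'
import numpy as np, cv2
from workcell import bot
def grab(n,fn=None):
    f=bot.grab_frame(n)
    if fn: cv2.imwrite('pics/'+fn,f['pixels'][:,:,::-1])
    return f
def K(f): return np.array([[f['fx'],0,f['cx']],[0,f['fy'],f['cy']],[0,0,1.]])
def unproj(f,uv,z):
    "pixels -> world points at height z"
    p=cv2.undistortPoints(np.array(uv,float).reshape(-1,1,2),K(f),np.array(f['dist'],float)).reshape(-1,2)
    E=np.array(f['extrinsics']);R=E[:3,:3];t=E[:3,3];C=-R.T@t
    d=np.c_[p,np.ones(len(p))]@R
    return C+d*((np.broadcast_to(z,len(p))-C[2])/d[:,2])[:,None]
def proj(f,P):
    E=np.array(f['extrinsics'])
    return cv2.projectPoints(np.array(P,float).reshape(-1,1,3),cv2.Rodrigues(E[:3,:3])[0],E[:3,3],K(f),np.array(f['dist'],float))[0].reshape(-1,2)
E
python3 - <<'E'
from h import *
import pickle
fs={n:grab(n,n+'0.png') for n in('top','scene')}
pickle.dump(fs,open('f0.pkl','wb'))
print(bot.observe())
for n in fs:
    E=np.array(fs[n]['extrinsics']);print(n,fs[n]['fx'],-E[:3,:3].T@E[:3,3],E[:3,:3].round(2).tolist())
E
```

```text
{'clock': 0.1, 'qpos': array([-1.34820282,  0.52194259, -0.0363165 ,  1.59993013,  0.02120082,
        1.02111417, -0.11279408]), 'qd': array([-0.00082158, -0.00027701,  0.00077426, -0.00118949,  0.00086264,
       -0.00052136,  0.00013712]), 'joint_efforts': array([ 3.36083496e-03, -9.28476191e+01,  1.98387690e+00, -3.70530188e+01,
        1.81440928e-02,  5.29591780e-03, -4.32803949e-05]), 'position': array([0.18034064, 0.5980836 , 0.20849827]), 'tool_rot': array([-3.14058632e+00,  7.67994782e-05,  2.84878470e+00]), 'force': array([ 0.38275369,  0.05790121, -0.24251924]), 'moment': array([ 0.01120308,  0.02749206, -0.0115472 ]), 'finger_force': 0.0, 'grip_width': 0.0857395888747179}
top 436.9537923420204 [0.38498181 0.01698723 1.37822978] [[0.02, -1.0, -0.01], [-0.99, -0.02, -0.14], [0.14, 0.01, -0.99]]
scene 431.6009166374078 [ 1.47473685 -0.62996461  0.81746274] [[0.6, 0.8, -0.0], [0.45, -0.34, -0.83], [-0.66, 0.49, -0.56]]
```

View pics/top0.png

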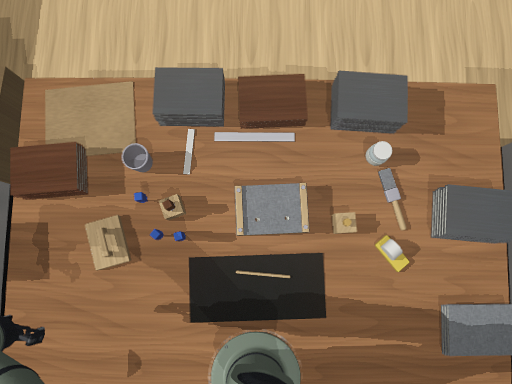

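View pics/scene0.png

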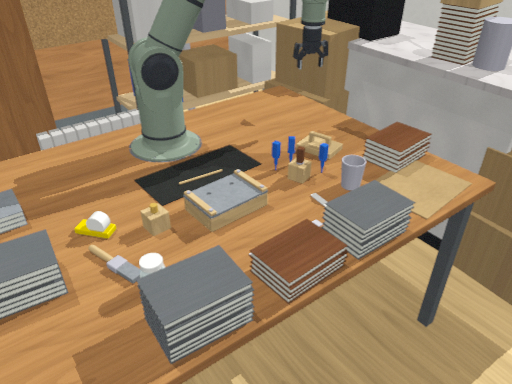

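The top view shows the drift's stand with its dark wood handle at (171,206). The blue look-alikes are at (140,197), (156,235) and (179,236). The post's stand is at (345,222), and the jig at (272,209) has its holes at about (257,219) and (287,218). I choose the brown-handled one at (171,206), and a close crop will check that.

```bash
python3 - <<'E'
from h import *
import pickle
fs=pickle.load(open('f0.pkl','rb'))
f=fs['top'];p=f['pixels'][:,:,::-1]
a=cv2.resize(p[180:250,130:330],None,fx=4,fy=4,interpolation=cv2.INTER_CUBIC)
b=cv2.resize(p[200:245,325:365],None,fx=6,fy=6,interpolation=cv2.INTER_CUBIC)
c=cv2.resize(fs['scene']['pixels'][130:190,260:350,::-1],None,fx=4.5,fy=4.5,interpolation=cv2.INTER_CUBIC)
im=np.zeros((560,800,3),np.uint8);im[:280]=a;im[285:285+270,:240]=b;im[285:285+270,250:250+405]=c
cv2.imwrite('pics/crop1.png',im)
E
```

```text
(no output)
```

View pics/crop1.png

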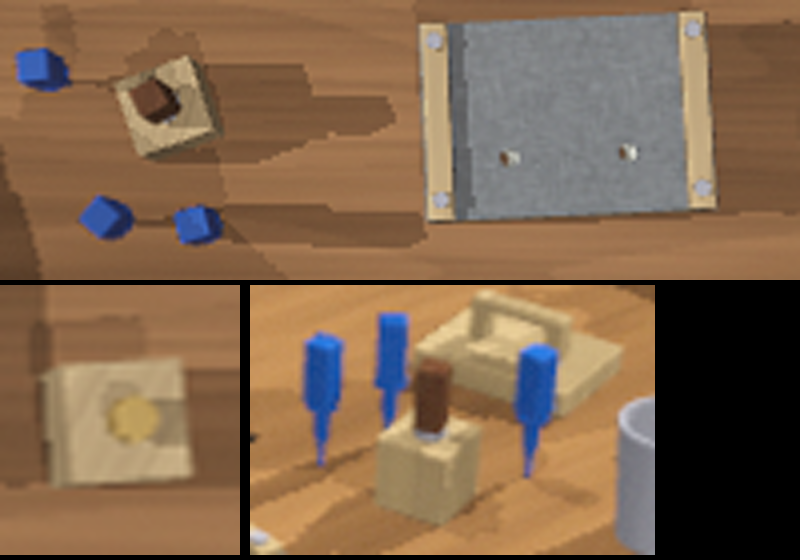

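```bash
python3 - <<'E'
from h import *
import pickle
f=pickle.load(open('f0.pkl','rb'))['top']
def c1(l): return [((x+.5)/4-.5+130,(y+.5)/4-.5+180) for x,y in l]
def c2(l): return [((x+.5)/6-.5+325,(y-285+.5)/6-.5+200) for x,y in l]
print('stand',unproj(f,c1([(115,90),(190,55),(215,130),(148,158)]),.06).round(4))
print('handle',unproj(f,c1([(132,92),(155,78),(166,98),(143,113)]),.12).round(4))
print('handle mid',unproj(f,c1([(150,94)]),.12).round(4))
print('jig cover corners out',unproj(f,c1([(420,25),(703,12),(717,208),(430,222)]),.068).round(4))
print('holes',unproj(f,c1([(510,158),(628,152)]),.058).round(4))
print('poststand',unproj(f,c2([(50,370),(183,358),(192,477),(65,485)]),.06).round(4))
print('post',unproj(f,c2([(133,417)]),.084).round(4))
print('blue',unproj(f,c1([(37,67),(103,215),(196,222)]),.11).round(4))
E
```

```text
stand [[0.5241 0.3032 0.06  ]
 [0.5519 0.2468 0.06  ]
 [0.4948 0.2256 0.06  ]
 [0.4727 0.2758 0.06  ]]
handle [[0.5165 0.2777 0.12  ]
 [0.527  0.2613 0.12  ]
 [0.5125 0.2526 0.12  ]
 [0.5013 0.269  0.12  ]]
handle mid [[0.5153 0.2645 0.12  ]]
jig cover corners out [[ 0.5765  0.0714  0.068 ]
 [ 0.5897 -0.1431  0.068 ]
 [ 0.4416 -0.1535  0.068 ]
 [ 0.4279  0.0609  0.068 ]]
holes [[ 0.4774  0.0017  0.058 ]
 [ 0.4833 -0.0874  0.058 ]]
poststand [[ 0.4969 -0.2275  0.06  ]
 [ 0.5039 -0.2951  0.06  ]
 [ 0.444  -0.2987  0.06  ]
 [ 0.4392 -0.2346  0.06  ]]
post [[ 0.4722 -0.2641  0.084 ]]
blue [[0.5349 0.351  0.11  ]
 [0.4274 0.2972 0.11  ]
 [0.4236 0.2291 0.11  ]]
```

```bash

python3 -m crank '{"travel":[[3.3,-3.3,0.5],[6.6,-6.6,1],[9.9,-9.9,1.5],[13.2,-13.2,2],[16.5,-16.5,2]],"turn":[[0,0,5],[0,0,10],[0,0,15],[0,0,20],[0,0,25]],"gripper":[0,0,0,0,0]}' 40
python3 -m crank '{"travel":[[3.3,-3.3,0],[6.6,-6.6,0],[9.9,-9.9,0],[13.2,-13.2,0],[15.5,-16.5,0]],"turn":[[0,0,5],[0,0,10],[0,0,15],[0,0,20],[0,0,23]],"gripper":[0,0,0,0,0]}'
python3 -m crank '{"travel":[[0,0,0],[0,0,0],[0,0,0],[0,0,0],[0,0,0]],"turn":[[0,0,0],[0,0,0],[0,0,0],[0,0,0],[0,0,0]],"gripper":[0,0,0,0,0]}'
python3 - <<'E'
from h import *
import pickle
f=grab('wrist','w1.png');pickle.dump(f,open('f1.pkl','wb'))
E=np.array(f['extrinsics']);print(f['fx'],-E[:3,:3].T@E[:3,3],E[:3,:3].round(2).tolist())
o=bot.observe();print(o['qpos'],o['position'],o['tool_rot'])
E
```

```text
clock: 0.6
position: [0.3466, 0.432, 0.2294]
tool_rot: [3.141, 0.0, -2.994]
force: [1.4, 0.8, -0.8]
grip_width: 0.0854
finger_force: 0.0
clock: 1.1
position: [0.5021, 0.2664, 0.2287]
tool_rot: [-3.141, -0.0, -2.594]
force: [0.3, 0.4, -0.6]
grip_width: 0.0856
finger_force: 0.0
clock: 1.6
position: [0.4999, 0.2693, 0.229]
tool_rot: [3.141, -0.0, -2.595]
force: [-0.2, -0.1, -0.4]
grip_width: 0.0856
finger_force: 0.0
293.08357264095656 [0.43005434 0.22713058 0.39466861] [[-0.52, 0.85, 0.0], [0.81, 0.49, 0.32], [0.27, 0.17, -0.95]]
[-0.51425671  0.41058811 -0.11392704  1.72780811  0.05365944  1.00620271
  1.46935339] [0.49997718 0.26909534 0.22902552] [ 3.14152587e+00  1.51210832e-05 -2.59551837e+00]
```

View pics/w1.png

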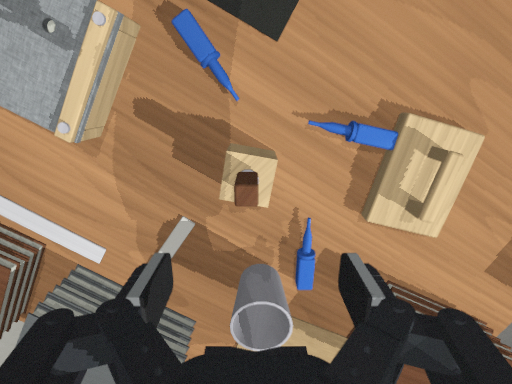

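The wrist view shows the drift's brown handle at about (247,188) in its stand at (250,178). The blue look-alikes are at (207,55), (355,132) and (306,255). Next I fit the handle and the stand.

```bash
python3 - <<'E'
from h import *
import pickle
f=pickle.load(open('f1.pkl','rb'));p=f['pixels'][:,:,::-1]
im=cv2.resize(p[140:220,200:300],None,fx=7,fy=7,interpolation=cv2.INTER_CUBIC)
# model overlay: stand & drift at guess
def sq(c,yaw,s,z):
    y=np.radians(yaw);R=np.array([[np.cos(y),-np.sin(y)],[np.sin(y),np.cos(y)]])
    q=np.array([[1,1],[-1,1],[-1,-1],[1,-1]])*s/2
    return np.c_[q@R.T+c,np.full(4,z)]
for c,yaw,s,z,col in [((.512,.264),28,.06,.06,(0,0,255)),((.512,.264),30,.024,.12,(0,255,0))]:
    q=proj(f,sq(c,yaw,s,z)); q=(q-[200,140]+.5)*7
    cv2.polylines(im,[q.round().astype(int)],True,col,1)
cv2.imwrite('pics/c2.png',im)
E
```

```text
(no output)
```

View pics/c2.png

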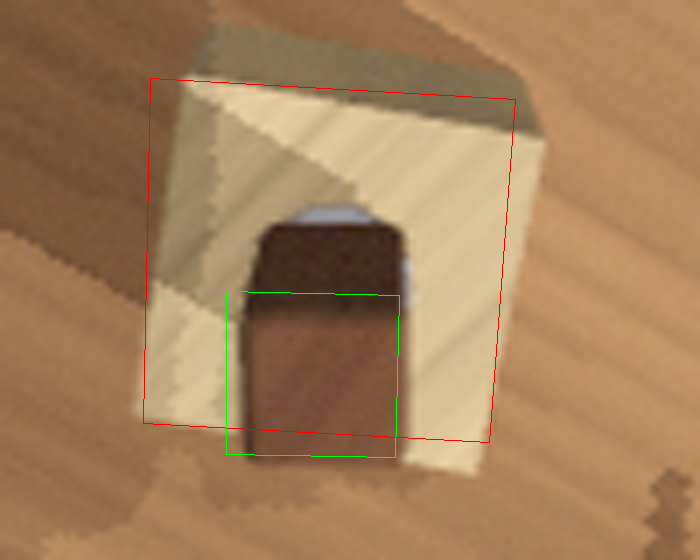

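```bash
python3 - <<'E'
from h import *
import pickle
f=pickle.load(open('f1.pkl','rb'))
c=lambda l:[((x+.5)/7-.5+200,(y+.5)/7-.5+140) for x,y in l]
for l,z in [([(245,310),(403,309),(402,461),(249,461)],.12),([(185,75),(545,140),(480,474),(135,413)],.06)]:
    q=unproj(f,c(l),z);d=np.diff(q[[0,1,2,3,0]],axis=0)[:,:2]
    print(q.mean(0),np.degrees(np.arctan2(d[:,1],d[:,0]))%90,np.hypot(*d.T))
E
```

```text
[0.51242882 0.266535   0.12      ] [31.68213094 31.06835089 31.31557823 31.48203116] [0.02201062 0.02257215 0.0218476  0.02243122]
[0.51318043 0.2671615  0.06      ] [20.97495024 21.76094464 20.64361295 21.16619786] [0.06015372 0.05981691 0.06077681 0.05946014]
```

```bash

python3 -m crank '{"travel":[[0.6,-0.1,-2],[1.25,-0.1,-5],[1.25,-0.1,-9],[1.25,-0.1,-12.5],[1.25,-0.1,-14.8]],"turn":[[0,0,0],[0,0,0],[0,0,0],[0,0,0],[0,0,0]],"gripper":[0,0,0,0,0]}' 60
python3 -m crank '{"travel":[[0,0,0],[0,0,0],[0,0,0],[0,0,0],[0,0,0]],"turn":[[0,0,0],[0,0,0],[0,0,0],[0,0,0],[0,0,0]],"gripper":[0,0,0.5,0.9,0.9]}'
python3 -m crank '{"travel":[[0,0,0],[0,0,0],[0,0,0],[0,0,0],[0,0,0]],"turn":[[0,0,0],[0,0,0],[0,0,0],[0,0,0],[0,0,0]],"gripper":[0.9,0.9,0.9,0.9,0.9]}'
```

```text
clock: 2.15
position: [0.5118, 0.2673, 0.0786]
tool_rot: [3.142, -0.002, -2.596]
force: [0.3, 0.4, 0.4]
grip_width: 0.0852
finger_force: 0.0
clock: 2.65
position: [0.5134, 0.2676, 0.082]
tool_rot: [-3.142, 0.002, -2.597]
force: [-0.9, 0.1, -0.7]
grip_width: 0.0436
finger_force: 0.0
clock: 3.15
position: [0.5133, 0.2674, 0.0816]
tool_rot: [-3.141, 0.001, -2.597]
force: [-0.4, -0.8, 7.5]
grip_width: 0.0224
finger_force: 58.9
```

```bash

python3 -m crank '{"travel":[[0,0,2],[0,0,5],[0,0,8],[0,-2,11],[-0.5,-6,12]],"turn":[[0,0,0],[0,0,0],[0,0,0],[0,0,-4],[0,0,-10]],"gripper":[0.9,0.9,0.9,0.9,0.9]}'
python3 -m crank '{"travel":[[-0.5,-4,0],[-1,-8,0],[-2,-12.5,0],[-3,-17,0],[-3,-20.5,0]],"turn":[[0,0,-6],[0,0,-12],[0,0,-17.6],[0,0,-17.6],[0,0,-17.6]],"gripper":[0.9,0.9,0.9,0.9,0.9]}'
python3 -m crank '{"travel":[[0,0,0],[0,0,0],[0,0,0],[0,0,0],[0,0,0]],"turn":[[0,0,0],[0,0,0],[0,0,0],[0,0,0],[0,0,0]],"gripper":[0.9,0.9,0.9,0.9,0.9]}'
python3 - <<'E'
from h import *
import pickle
f=grab('wrist','w3.png');pickle.dump(f,open('f3.pkl','wb'))
o=bot.observe();print(o['position'],o['tool_rot'],o['force'],o['moment'],o['grip_width'],o['qpos'])
print(proj(f,[(.4774,.0017,.058),(.4833,-.0874,.058)]))
E
```

```text
clock: 3.65
position: [0.5088, 0.2096, 0.2036]
tool_rot: [3.14, 0.004, -2.771]
force: [1.1, -0.4, -1.5]
grip_width: 0.0227
finger_force: 59.6
clock: 4.15
position: [0.4765, -0.0, 0.2013]
tool_rot: [-3.141, -0.0, -3.08]
force: [-0.1, 0.5, -1.5]
grip_width: 0.0224
finger_force: 59.5
clock: 4.65
position: [0.4779, 0.0032, 0.2009]
tool_rot: [3.142, -0.0, -3.077]
force: [0.2, -0.0, -0.7]
grip_width: 0.0228
finger_force: 59.6
[0.47792899 0.00299045 0.20092862] [ 3.14156657e+00 -1.48344903e-04 -3.07728608e+00] [-0.65865459 -0.65293064 -1.72696661] [-0.01299449 -0.05031385  0.02402263] 0.02281774132344505 [-0.18319271  0.29969357  0.06521354  1.98754093 -0.02553934  0.855266
  1.53098382]
[[253.38999884 176.464251  ]
 [171.47860372 176.64585817]]
```

View pics/w3.png

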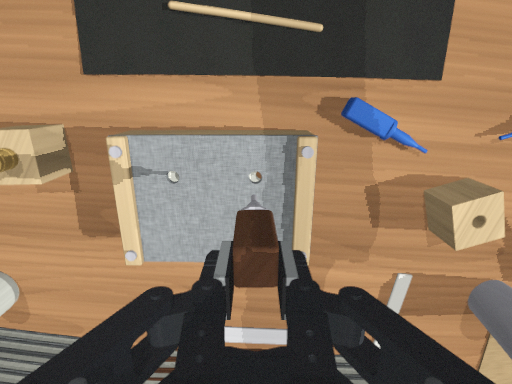

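The drift is held and its stand is empty. Hole a is at about (255,177), hole b at (173,177) and the post at (8,160). I'll zoom in on the holes.

```bash
python3 - <<'E'
from h import *
import pickle
f=pickle.load(open('f3.pkl','rb'));p=f['pixels'][:,:,::-1]
z=14
im=np.zeros((590,800,3),np.uint8)
def ring(im,u0,v0,z,c,r,zz,col):
    t=np.linspace(0,2*np.pi,60);q=proj(f,np.c_[c[0]+r*np.cos(t),c[1]+r*np.sin(t),0*t+zz])
    cv2.polylines(im,[((q-[u0,v0]+.5)*z).round().astype(int)],True,col,1)
a=cv2.resize(p[166:187,162:186],None,fx=z,fy=z,interpolation=cv2.INTER_CUBIC)
b=cv2.resize(p[166:187,243:267],None,fx=z,fy=z,interpolation=cv2.INTER_CUBIC)
ring(a,162,166,z,(.4833,-.0874),.007,.058,(0,0,255));ring(b,243,166,z,(.4774,.0017),.007,.058,(0,0,255))
c=cv2.resize(p[115:195,0:70],None,fx=3.6,fy=3.6,interpolation=cv2.INTER_CUBIC)
d=cv2.resize(p[200:290,225:285],None,fx=3.2,fy=3.2,interpolation=cv2.INTER_CUBIC)
e=cv2.resize(p[130:270,105:320],None,fx=1.4,fy=1.4,interpolation=cv2.INTER_CUBIC)
for s,(y,x) in [(a,(0,0)),(b,(0,340)),(c,(298,0)),(d,(298,256)),(e,(298,460))]: im[y:y+s.shape[0],x:x+s.shape[1]]=s
cv2.imwrite('pics/c3.png',im)
E
```

```text
(no output)
```

View pics/c3.png

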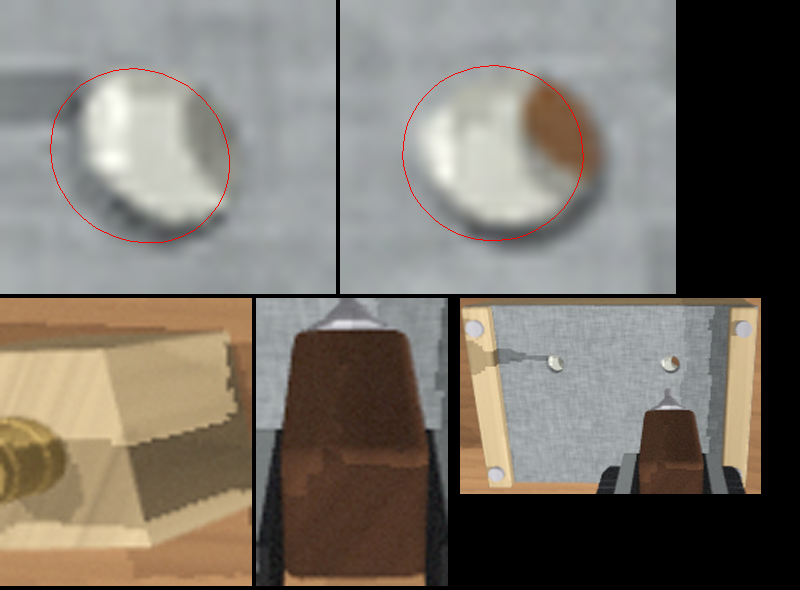

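```bash
python3 - <<'E'
from h import *
import pickle
f=pickle.load(open('f3.pkl','rb'))
z=14
q=unproj(f,[(243+(510-340+.5)/z-.5,166+155.5/z-.5),(162+157.5/z-.5,166+153.5/z-.5)],.058);print(q,np.hypot(*(q[0]-q[1])[:2]))
print('collar/post', unproj(f,[(8,160)],.084))
print(proj(f,[(.4779-.0007,.0030,.2009-.0216-z) for z in (0,.054)]))
E
```

```text
[[ 0.47746942  0.00310716  0.058     ]
 [ 0.48300718 -0.08600307  0.058     ]] 0.08928213184237789
collar/post [[ 0.46881981 -0.24640547  0.084     ]]
[[254.26931348 220.82506561]
 [254.45099325 196.07153155]]
```

```bash

python3 -m crank '{"travel":[[0,0.4,-1.5],[0,0.4,-3],[0,0.4,-4.5],[0,0.4,-5.7],[0,0.4,-6.3]],"turn":[[0,0,0],[0,0,0],[0,0,0],[0,0,0],[0,0,0]],"gripper":[0.9,0.9,0.9,0.9,0.9]}'
python3 -m crank '{"travel":[[0,0,0],[0,0,0],[0,0,0],[0,0,0],[0,0,0]],"turn":[[0,0,0],[0,0,0],[0,0,0],[0,0,0],[0,0,0]],"gripper":[0.9,0.9,0.9,0.9,0.9]}'
python3 - <<'E'
from h import *
import pickle
f=grab('wrist');pickle.dump(f,open('f4.pkl','wb'))
o=bot.observe();P=o['position'];print(P,o['force'],o['moment'])
p=f['pixels'][:,:,::-1];b=proj(f,[(P[0]-.0007,P[1],P[2]-.0756)])[0];print(b)
u,v=b.astype(int)
im=cv2.resize(p[v-40:v+40,u-50:u+50],None,fx=7,fy=7,interpolation=cv2.INTER_CUBIC)
t=np.linspace(0,2*np.pi,60)
for c,r,zz,col in [((.4775,.0031),.007,.058,(0,0,255)),((P[0]-.0007,P[1]),.0025,P[2]-.0756,(0,255,0))]:
    q=proj(f,np.c_[c[0]+r*np.cos(t),c[1]+r*np.sin(t),0*t+zz])
    cv2.polylines(im,[((q-[u-50,v-40]+.5)*7).round().astype(int)],True,col,1)
cv2.imwrite('pics/c4.png',im)
E
```

```text
clock: 5.2
position: [0.4776, 0.0065, 0.137]
tool_rot: [-3.141, -0.001, -3.078]
force: [0.5, -0.0, -1.9]
grip_width: 0.0223
finger_force: 59.5
clock: 5.7
position: [0.4781, 0.0064, 0.1383]
tool_rot: [3.142, 0.001, -3.078]
force: [0.7, -0.9, -1.6]
grip_width: 0.0225
finger_force: 59.5
[0.47801963 0.00638546 0.13821478] [ 0.09200024 -0.27034694 -0.70304413] [-0.01491051 -0.01806221 -0.00653214]
[254.63373119 195.96923501]
```

View pics/c4.png

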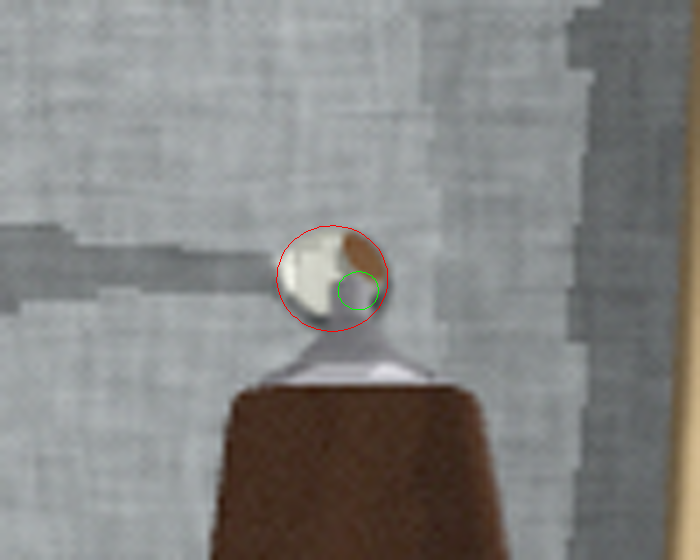

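The wrist crop shows the hole ring matching my estimate, with the block's hole (brown) on the right, the +y side. The pilot is about 1 mm short of the target. I'll nudge +y and +x and feel down.

```bash

python3 -m crank '{"travel":[[0.05,0.1,-0.2],[0.05,0.1,-0.4],[0.05,0.1,-0.7],[0.05,0.1,-1.0],[0.05,0.1,-1.2]],"turn":[[0,0,0],[0,0,0],[0,0,0],[0,0,0],[0,0,0]],"gripper":[0.9,0.9,0.9,0.9,0.9]}'
python3 -m crank '{"travel":[[0,0,-0.05],[0,0,-0.1],[0,0,-0.15],[0,0,-0.2],[0,0,-0.2]],"turn":[[0,0,0],[0,0,0],[0,0,0],[0,0,0],[0,0,0]],"gripper":[0.9,0.9,0.9,0.9,0.9]}'
```

```text
clock: 6.25
position: [0.4783, 0.0074, 0.1256]
tool_rot: [-3.142, -0.0, -3.078]
force: [-0.5, -0.1, -1.1]
grip_width: 0.0222
finger_force: 59.5
clock: 6.75
position: [0.4784, 0.0074, 0.124]
tool_rot: [-3.142, -0.0, -3.078]
force: [0.8, -0.6, -1.7]
grip_width: 0.0227
finger_force: 59.5
```

Tip at about 0.0484 with no contact yet. I keep feeling downward.

```bash

python3 -m crank '{"travel":[[0,0,-0.05],[0,0,-0.1],[0,0,-0.15],[0,0,-0.2],[0,0,-0.2]],"turn":[[0,0,0],[0,0,0],[0,0,0],[0,0,0],[0,0,0]],"gripper":[0.9,0.9,0.9,0.9,0.9]}'
```

```text
clock: 7.25
position: [0.4784, 0.0074, 0.1219]
tool_rot: [-3.142, -0.0, -3.078]
force: [0.3, -0.1, -1.4]
grip_width: 0.0226
finger_force: 59.5
```

```bash

python3 -m crank '{"travel":[[0,0,-0.05],[0,0,-0.1],[0,0,-0.15],[0,0,-0.2],[0,0,-0.2]],"turn":[[0,0,0],[0,0,0],[0,0,0],[0,0,0],[0,0,0]],"gripper":[0.9,0.9,0.9,0.9,0.9]}'
python3 -m crank '{"travel":[[0,-0.05,0],[0,-0.1,0],[0.01,-0.15,0],[0.01,-0.2,0],[0.01,-0.2,0]],"turn":[[0,0,0],[0,0,0],[0,0,0],[0,0,0],[0,0,0]],"gripper":[0.9,0.9,0.9,0.9,0.9]}'
python3 -m crank '{"travel":[[0,-0.05,0],[0,-0.1,0],[0.01,-0.15,0],[0.01,-0.2,0],[0.01,-0.2,0]],"turn":[[0,0,0],[0,0,0],[0,0,0],[0,0,0],[0,0,0]],"gripper":[0.9,0.9,0.9,0.9,0.9]}'
```

```text
clock: 7.75
position: [0.4784, 0.0074, 0.1199]
tool_rot: [-3.142, -0.0, -3.078]
force: [0.0, 0.2, -1.8]
grip_width: 0.0227
finger_force: 59.5
clock: 8.25
position: [0.4785, 0.0055, 0.12]
tool_rot: [3.141, -0.0, -3.078]
force: [-0.4, 2.5, -0.5]
grip_width: 0.0223
finger_force: 59.5
clock: 8.75
position: [0.4786, 0.0033, 0.12]
tool_rot: [-3.142, -0.0, -3.078]
force: [1.1, 2.6, -1.3]
grip_width: 0.0226
finger_force: 59.5
```

```bash

python3 -m crank '{"travel":[[0,-0.05,0],[0,-0.1,0],[0.01,-0.15,0],[0.01,-0.2,0],[0.01,-0.2,0]],"turn":[[0,0,0],[0,0,0],[0,0,0],[0,0,0],[0,0,0]],"gripper":[0.9,0.9,0.9,0.9,0.9]}'
python3 -m crank '{"travel":[[0,-0.04,0],[0,-0.08,0],[0.01,-0.12,0],[0.01,-0.15,0],[0.01,-0.15,0]],"turn":[[0,0,0],[0,0,0],[0,0,0],[0,0,0],[0,0,0]],"gripper":[0.9,0.9,0.9,0.9,0.9]}'
```

```text
clock: 9.25
position: [0.4787, 0.0013, 0.12]
tool_rot: [-3.142, 0.0, -3.078]
force: [-0.4, 3.3, -1.3]
grip_width: 0.0228
finger_force: 59.5
clock: 9.75
position: [0.4788, -0.0002, 0.12]
tool_rot: [-3.142, -0.0, -3.079]
force: [-0.3, 3.2, -1.1]
grip_width: 0.0223
finger_force: 59.5
```

```bash

python3 -m crank '{"travel":[[0,-0.02,0],[0,-0.05,0],[0,-0.05,0],[0,-0.05,0],[0,-0.05,0]],"turn":[[0,0,0],[0,0,0],[0,0,0],[0,0,0],[0,0,0]],"gripper":[0.9,0.9,0.9,0.9,0.9]}'
python3 -c "
from h import *
for n in range(2): o=bot.observe();print(o['force'],o['position'])"
```

```text
clock: 10.25
position: [0.4788, -0.0006, 0.12]
tool_rot: [-3.142, 0.0, -3.078]
force: [-0.3, 2.2, -1.1]
grip_width: 0.0228
finger_force: 59.5
[-0.29891316  2.19588427 -1.0820448 ] [ 0.47883824 -0.00061218  0.12001542]
[-0.29891316  2.19588427 -1.0820448 ] [ 0.47883824 -0.00061218  0.12001542]
```

```bash

python3 -m crank '{"travel":[[0,-0.02,0],[0,-0.05,0],[0,-0.05,0],[0,-0.05,0],[0,-0.05,0]],"turn":[[0,0,0],[0,0,0],[0,0,0],[0,0,0],[0,0,0]],"gripper":[0.9,0.9,0.9,0.9,0.9]}'
```

```text
clock: 10.75
position: [0.4788, -0.001, 0.12]
tool_rot: [3.142, -0.0, -3.078]
force: [-0.5, 4.0, -1.0]
grip_width: 0.0225
finger_force: 59.6
```

```bash

python3 -m crank '{"travel":[[0,-0.02,0],[0,-0.05,0],[0,-0.05,0],[0,-0.05,0],[0,-0.05,0]],"turn":[[0,0,0],[0,0,0],[0,0,0],[0,0,0],[0,0,0]],"gripper":[0.9,0.9,0.9,0.9,0.9]}'
```

```text
clock: 11.25
position: [0.4788, -0.0014, 0.12]
tool_rot: [3.141, 0.0, -3.078]
force: [-0.4, 5.8, -1.2]
grip_width: 0.0226
finger_force: 59.6
```

```bash

python3 -m crank '{"travel":[[0,0.1,0],[0,0.2,0],[-0.01,0.3,0],[-0.02,0.4,0],[-0.02,0.5,0]],"turn":[[0,0,0],[0,0,0],[0,0,0],[0,0,0],[0,0,0]],"gripper":[0.9,0.9,0.9,0.9,0.9]}'
python3 -m crank '{"travel":[[0,0,-0.1],[0,0,-0.3],[0,0,-0.5],[0,0,-0.6],[0,0,-0.6]],"turn":[[0,0,0],[0,0,0],[0,0,0],[0,0,0],[0,0,0]],"gripper":[0.9,0.9,0.9,0.9,0.9]}'
python3 -m crank '{"travel":[[0,0,-0.1],[0,0,-0.2],[0,0,-0.3],[0,0,-0.4],[0,0,-0.4]],"turn":[[0,0,0],[0,0,0],[0,0,0],[0,0,0],[0,0,0]],"gripper":[0.9,0.9,0.9,0.9,0.9]}'
```

```text
clock: 11.75
position: [0.4786, 0.0033, 0.12]
tool_rot: [-3.141, -0.0, -3.079]
force: [-0.3, -0.7, -1.2]
grip_width: 0.0228
finger_force: 59.7
clock: 12.25
position: [0.4785, 0.0033, 0.1138]
tool_rot: [-3.142, -0.0, -3.078]
force: [-0.1, 0.8, -1.2]
grip_width: 0.0229
finger_force: 59.7
clock: 12.75
position: [0.4786, 0.0034, 0.1099]
tool_rot: [-3.142, -0.0, -3.078]
force: [-0.6, 0.2, -0.8]
grip_width: 0.0225
finger_force: 59.7
```

```bash

python3 -m crank '{"travel":[[0,0,-0.1],[0,0,-0.2],[0,0,-0.3],[0,0,-0.4],[0,0,-0.4]],"turn":[[0,0,0],[0,0,0],[0,0,0],[0,0,0],[0,0,0]],"gripper":[0.9,0.9,0.9,0.9,0.9]}'
python3 -m crank '{"travel":[[0,0,-0.05],[0,0,-0.1],[0,0,-0.15],[0,0,-0.2],[0,0,-0.2]],"turn":[[0,0,0],[0,0,0],[0,0,0],[0,0,0],[0,0,0]],"gripper":[0.9,0.9,0.9,0.9,0.9]}'
```

```text
clock: 13.25
position: [0.4786, 0.0034, 0.1059]
tool_rot: [-3.142, -0.0, -3.078]
force: [-0.1, 0.1, -0.6]
grip_width: 0.0222
finger_force: 59.7
clock: 13.75
position: [0.4786, 0.0034, 0.1039]
tool_rot: [-3.142, -0.0, -3.078]
force: [-0.5, 0.3, -1.3]
grip_width: 0.0223
finger_force: 59.7
```

```bash

python3 -m crank '{"travel":[[0,0,-0.1],[0,0,-0.2],[0,0,-0.3],[0,0,-0.4],[0,0,-0.4]],"turn":[[0,0,0],[0,0,0],[0,0,0],[0,0,0],[0,0,0]],"gripper":[0.9,0.9,0.9,0.9,0.9]}'
python3 -m crank '{"travel":[[0,0,-0.1],[0,0,-0.15],[0,0,-0.2],[0,0,-0.25],[0,0,-0.25]],"turn":[[0,0,0],[0,0,0],[0,0,0],[0,0,0],[0,0,0]],"gripper":[0.9,0.9,0.9,0.9,0.9]}'
```

```text
clock: 14.25
position: [0.4786, 0.0034, 0.0998]
tool_rot: [-3.142, -0.0, -3.078]
force: [-0.7, -0.8, -2.7]
grip_width: 0.0227
finger_force: 59.7
clock: 14.75
position: [0.4786, 0.0034, 0.0974]
tool_rot: [-3.142, -0.0, -3.078]
force: [-0.8, 0.9, -0.3]
grip_width: 0.0227
finger_force: 59.7
```

```bash

python3 -m crank '{"travel":[[0,0,-0.05],[0,0,-0.1],[0,0,-0.15],[0,0,-0.2],[0,0,-0.2]],"turn":[[0,0,0],[0,0,0],[0,0,0],[0,0,0],[0,0,0]],"gripper":[0.9,0.9,0.9,0.9,0.9]}'
```

```text
clock: 15.25
position: [0.4786, 0.0034, 0.0954]
tool_rot: [-3.142, -0.0, -3.078]
force: [0.2, -0.7, -1.7]
grip_width: 0.0225
finger_force: 59.7
```

```bash

python3 -m crank '{"travel":[[0,0,-0.05],[0,0,-0.1],[0,0,-0.15],[0,0,-0.2],[0,0,-0.2]],"turn":[[0,0,0],[0,0,0],[0,0,0],[0,0,0],[0,0,0]],"gripper":[0.9,0.9,0.9,0.9,0.9]}'
```

```text
clock: 15.75
position: [0.4786, 0.0034, 0.0934]
tool_rot: [-3.142, -0.0, -3.078]
force: [-0.3, -0.0, -1.1]
grip_width: 0.0225
finger_force: 59.7
```

```bash

python3 -m crank '{"travel":[[0,0,-0.2],[0,0,-0.5],[0,0,-0.8],[0,0,-1.1],[0,0,-1.1]],"turn":[[0,0,0],[0,0,0],[0,0,0],[0,0,0],[0,0,0]],"gripper":[0.9,0.9,0.9,0.9,0.9]}'
python3 -m crank '{"travel":[[0,0,-0.05],[0,0,-0.1],[0,0,-0.15],[0,0,-0.2],[0,0,-0.2]],"turn":[[0,0,0],[0,0,0],[0,0,0],[0,0,0],[0,0,0]],"gripper":[0.9,0.9,0.9,0.9,0.9]}'
```

```text
clock: 16.25
position: [0.4784, 0.0034, 0.082]
tool_rot: [-3.142, -0.001, -3.078]
force: [-0.7, 0.7, -1.6]
grip_width: 0.0228
finger_force: 59.7
clock: 16.75
position: [0.4786, 0.0034, 0.0805]
tool_rot: [-3.142, 0.0, -3.078]
force: [-1.1, 0.8, -1.7]
grip_width: 0.0227
finger_force: 59.7
```

```bash

python3 -m crank '{"travel":[[0,0,-0.05],[0,0,-0.1],[0,0,-0.1],[0,0,-0.1],[0,0,-0.1]],"turn":[[0,0,0],[0,0,0],[0,0,0],[0,0,0],[0,0,0]],"gripper":[0.9,0.9,0.9,0.9,0.9]}'
```

```text
clock: 17.25
position: [0.4787, 0.0034, 0.0796]
tool_rot: [-3.142, 0.0, -3.078]
force: [-1.2, 0.2, 4.3]
grip_width: 0.0224
finger_force: 60.4
```

```bash

python3 -m crank '{"travel":[[0,0,0],[0,0,0],[0,0,0],[0,0,0],[0,0,0.3]],"turn":[[0,0,0],[0,0,0],[0,0,0],[0,0,0],[0,0,0]],"gripper":[0.4,0.4,0.4,0.4,0.4]}'
python3 -m crank '{"travel":[[0,0,2],[0,0,5],[0,0,8],[0,0,10],[0,-2,10]],"turn":[[0,0,0],[0,0,0],[0,0,0],[0,0,0],[0,0,-6]],"gripper":[0.4,0.4,0.4,0.2,0]}'
python3 -m crank '{"travel":[[0,-4,1],[0,-7,2],[0,-10,2],[-0.3,-13,2],[-0.4,-16,2]],"turn":[[0,0,-8.4],[0,0,-16.8],[0,0,-25.2],[0,0,-33.6],[0,0,-42]],"gripper":[0,0,0,0,0]}'
python3 -m crank '{"travel":[[0,-2.5,0],[-0.1,-5,0],[-0.2,-7,0],[-0.3,-8.5,0],[-0.3,-8.5,0]],"turn":[[0,0,-8.4],[0,0,-16.8],[0,0,-25.2],[0,0,-33.6],[0,0,-42]],"gripper":[0,0,0,0,0]}'
python3 -m crank '{"travel":[[0,0,0],[0,0,0],[0,0,0],[0,0,0],[0,0,0]],"turn":[[0,0,0],[0,0,0],[0,0,0],[0,0,0],[0,0,0]],"gripper":[0,0,0,0,0]}'
python3 - <<'E'
from h import *
import pickle
f=grab('wrist','w5.png');s=grab('scene');pickle.dump(f,open('f5.pkl','wb'))
o=bot.observe();print(o['position'],o['tool_rot'],o['qpos'])
z=[proj(f,[(.472,-.264,.06+h)])[0] for h in(0,.024)];print(z)
u,v=z[0].astype(int);print(u,v)
p=f['pixels'][:,:,::-1]
b=cv2.resize(p[v-45:v+45,u-45:u+45],(540,540),interpolation=cv2.INTER_CUBIC)
c=cv2.resize(s['pixels'][170:230,180:270,::-1],None,fx=2.8,fy=2.8,interpolation=cv2.INTER_CUBIC)
im=np.zeros((540,800,3),np.uint8);im[:,:540]=b;im[:c.shape[0],545:545+c.shape[1]]=c
cv2.imwrite('pics/c5.png',im)
E
```

```text
clock: 17.75
position: [0.4784, 0.0034, 0.0823]
tool_rot: [-3.142, -0.001, -3.078]
force: [-0.1, 0.1, -0.6]
grip_width: 0.0512
finger_force: 0.0
clock: 18.25
position: [0.48, -0.0149, 0.1852]
tool_rot: [3.14, 0.004, 3.103]
force: [-0.1, -0.9, -0.0]
grip_width: 0.0778
finger_force: 0.0
clock: 18.75
position: [0.4743, -0.1778, 0.2029]
tool_rot: [3.141, 0.0, 2.361]
force: [0.9, 0.7, -0.1]
grip_width: 0.0857
finger_force: 0.0
clock: 19.25
position: [0.471, -0.2637, 0.2027]
tool_rot: [3.142, 0.001, 1.625]
force: [-1.3, -0.2, -0.2]
grip_width: 0.0857
finger_force: 0.0
clock: 19.75
position: [0.4717, -0.2615, 0.2026]
tool_rot: [3.141, -0.0, 1.635]
force: [0.8, 0.6, -1.3]
grip_width: 0.0851
finger_force: 0.0
[ 0.47159809 -0.2615863   0.20254022] [ 3.1415295e+00 -2.7652857e-05  1.6347935e+00] [ 0.0239315   0.43565449  0.50611276  1.85347854 -0.26052339  0.91807284
  0.71407796]
[array([254.96656691, 180.34191318]), array([254.95385814, 186.66488167])]
254 180
```

View pics/c5.png

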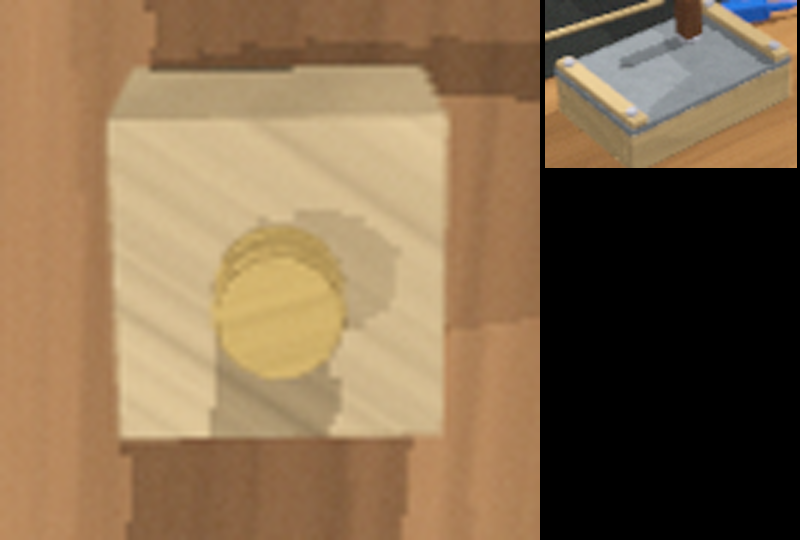

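```bash
python3 - <<'E'
from h import *
import pickle
f=pickle.load(open('f5.pkl','rb'))
print(unproj(f,[(255.25,187.4)],.084), unproj(f,[(254-45+x/6,135+y/6) for x,y in[(108,118),(447,117),(442,437),(122,437)]],.06).mean(0))
E
```

```text
[[ 0.47234934 -0.26475581  0.084     ]] [ 0.47285006 -0.26580995  0.06      ]
```

```bash

python3 -m crank '{"travel":[[0.08,-0.35,-2],[0.08,-0.35,-5],[0.08,-0.35,-9],[0.08,-0.35,-12],[0.08,-0.35,-13.7]],"turn":[[0,0,0],[0,0,0],[0,0,0],[0,0,0],[0,0,0]],"gripper":[0,0,0,0,0]}' 50
python3 -m crank '{"travel":[[0,0,0],[0,0,0],[0,0,0],[0,0,0],[0,0,0]],"turn":[[0,0,0],[0,0,0],[0,0,0],[0,0,0],[0,0,0]],"gripper":[0,0.3,0.6,0.9,0.9]}'
python3 -m crank '{"travel":[[0,0,0],[0,0,0],[0,0,0],[0,0,0],[0,0,0]],"turn":[[0,0,0],[0,0,0],[0,0,0],[0,0,0],[0,0,0]],"gripper":[0.9,0.9,0.9,0.9,0.9]}'
```

```text
clock: 20.35
position: [0.4715, -0.2646, 0.0632]
tool_rot: [-3.139, -0.001, 1.634]
force: [-0.4, 0.0, -0.3]
grip_width: 0.0851
finger_force: 0.0
clock: 20.85
position: [0.4728, -0.2652, 0.0662]
tool_rot: [3.14, 0.0, 1.634]
force: [0.1, 0.0, 0.3]
grip_width: 0.0282
finger_force: 0.0
clock: 21.35
position: [0.4724, -0.2651, 0.0655]
tool_rot: [-3.142, 0.0, 1.634]
force: [0.0, 0.1, 0.6]
grip_width: 0.0085
finger_force: 0.0
```

```bash

python3 - <<'E'
from h import *
f=grab('wrist');s=grab('scene')
o=bot.observe();print(o['position'],o['force'],o['grip_width'])
b=f['pixels'][100:300,130:390,::-1];b=cv2.resize(b,None,fx=1.9,fy=1.9)
c=cv2.resize(s['pixels'][170:250,110:190,::-1],None,fx=3.6,fy=3.6,interpolation=cv2.INTER_CUBIC)
im=np.zeros((400,800,3),np.uint8);im[:b.shape[0],:b.shape[1]]=b;im[:c.shape[0],500:500+c.shape[1]]=c
cv2.imwrite('pics/c6.png',im)
E
```

```text
[ 0.47240485 -0.26511514  0.0654666 ] [ 0.18109329 -0.05347133 -0.1920682 ] 0.008336686246803676
```

View pics/c6.png

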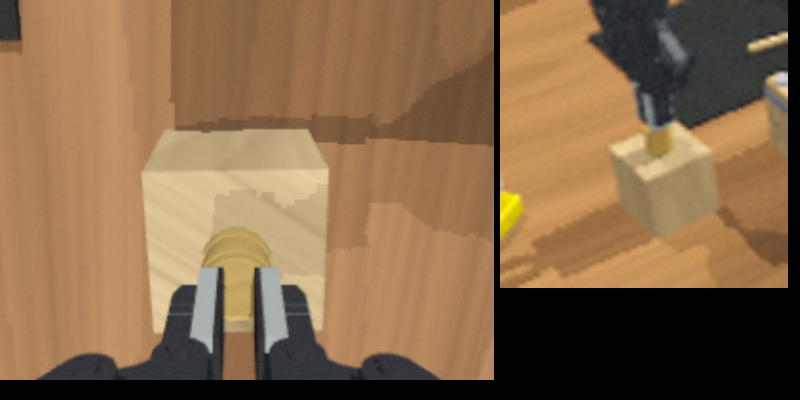

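```bash

python3 - <<'E'
from h import *
f=grab('wrist');P=bot.observe()['position']
for d in(0,.01,.019,.03): print(d,proj(f,[P+[0,0,d]]))
print('head top centre',proj(f,[(.4724,-.265,.084)]),'underside',proj(f,[(.4724,-.265,.06)]))
E
```

```text
0 [[254.5308703  237.17122557]]
0.01 [[254.4941515  244.74406302]]
0.019 [[254.45757658 252.29376739]]
0.03 [[254.40753104 262.63470824]]
head top centre [[254.48497425 251.72176412]] underside [[254.57179728 233.20308276]]
```

The crop shows the fingers closed just above the brass head, so the real finger ends sit about 18 mm higher than the stated TCP. I open, go 15 mm lower watching the force, and close again.

```bash

python3 -m crank '{"travel":[[0,0,0],[0,0,0],[0,0,0],[0,0,0],[0,0,0]],"turn":[[0,0,0],[0,0,0],[0,0,0],[0,0,0],[0,0,0]],"gripper":[0.3,0.3,0.3,0.3,0.3]}' 50
python3 -m crank '{"travel":[[0,0,-0.3],[0,0,-0.7],[0,0,-1.1],[0,0,-1.5],[0,0,-1.5]],"turn":[[0,0,0],[0,0,0],[0,0,0],[0,0,0],[0,0,0]],"gripper":[0.3,0.3,0.3,0.3,0.3]}'
python3 -m crank '{"travel":[[0,0,0],[0,0,0],[0,0,0],[0,0,0],[0,0,0]],"turn":[[0,0,0],[0,0,0],[0,0,0],[0,0,0],[0,0,0]],"gripper":[0.6,0.9,0.9,0.9,0.9]}'
```

```text
clock: 22.0
position: [0.4724, -0.2651, 0.0655]
tool_rot: [3.142, 0.0, 1.634]
force: [-0.6, -0.4, -0.0]
grip_width: 0.0601
finger_force: 0.0
clock: 22.5
position: [0.4721, -0.265, 0.0498]
tool_rot: [-3.141, -0.0, 1.634]
force: [-0.2, -1.3, 0.2]
grip_width: 0.0599
finger_force: 0.0
clock: 23.0
position: [0.4726, -0.2652, 0.0508]
tool_rot: [3.141, 0.0, 1.634]
force: [-1.0, 0.3, 5.7]
grip_width: 0.0191
finger_force: 48.7
```

```bash

python3 -m crank '{"travel":[[0,0,1],[0,0,3],[0,0,5],[0,0,7],[0,1,7]],"turn":[[0,0,0],[0,0,0],[0,0,0],[0,0,0],[0,0,0]],"gripper":[0.9,0.9,0.9,0.9,0.9]}'
python3 -m crank '{"travel":[[0,4,0],[0.5,8,0],[1,12,0],[1.05,15,0],[1.05,16.9,0]],"turn":[[0,0,0],[0,0,0],[0,0,0],[0,0,0],[0,0,0]],"gripper":[0.9,0.9,0.9,0.9,0.9]}'
python3 -m crank '{"travel":[[0,0,-0.5],[0,0,-1],[0,0,-1.5],[0,0,-2],[0,0,-2]],"turn":[[0,0,0],[0,0,0],[0,0,0],[0,0,0],[0,0,0]],"gripper":[0.9,0.9,0.9,0.9,0.9]}'
python3 - <<'E'
from h import *
import pickle
f=grab('wrist');s=grab('scene')
o=bot.observe();P=o['position'];print(P,o['tool_rot'],o['force'],o['grip_width'])
b=proj(f,[(.4830,-.0864,.058)])[0];print(b)
u,v=b.astype(int);p=f['pixels'][:,:,::-1].copy()
im=cv2.resize(p[v-40:v+40,u-45:u+45],None,fx=6.5,fy=6.5,interpolation=cv2.INTER_CUBIC)
t=np.linspace(0,2*np.pi,60)
for c,r,zz,col in [((.483,-.0864),.007,.058,(0,0,255)),(P[:2],.004,P[2]-.0208,(0,255,0)),(P[:2],.011,P[2]+.0092,(255,255,0)),(P[:2],.011,P[2]+.0332,(255,0,0))]:
    q=proj(f,np.c_[c[0]+r*np.cos(t),c[1]+r*np.sin(t),0*t+zz])
    cv2.polylines(im,[((q-[u-45,v-40]+.5)*6.5).round().astype(int)],True,col,1)
out=np.zeros((530,800,3),np.uint8);out[:im.shape[0],:im.shape[1]]=im
c=cv2.resize(s['pixels'][150:230,180:250,::-1],None,fx=2.9,fy=2.9,interpolation=cv2.INTER_CUBIC);out[:c.shape[0],590:590+c.shape[1]]=c
cv2.imwrite('pics/c7.png',out)
E
```

```text
clock: 23.5
position: [0.4733, -0.2566, 0.1233]
tool_rot: [3.138, 0.002, 1.632]
force: [0.4, 0.1, -0.4]
grip_width: 0.0199
finger_force: 48.9
clock: 24.0
position: [0.4827, -0.0831, 0.1204]
tool_rot: [-3.141, -0.001, 1.637]
force: [-0.9, 0.1, -1.1]
grip_width: 0.019
finger_force: 49.0
clock: 24.5
position: [0.4824, -0.0868, 0.0998]
tool_rot: [-3.14, 0.0, 1.633]
force: [0.4, -0.6, -1.3]
grip_width: 0.0196
finger_force: 49.0
[ 0.48277662 -0.08663075  0.10036272] [-3.14122177e+00  1.11809677e-04  1.63306404e+00] [ 0.14730374  0.64126203 -0.05422504] 0.01943241792416561
[255.50284241 212.05808576]
```

View pics/c7.png

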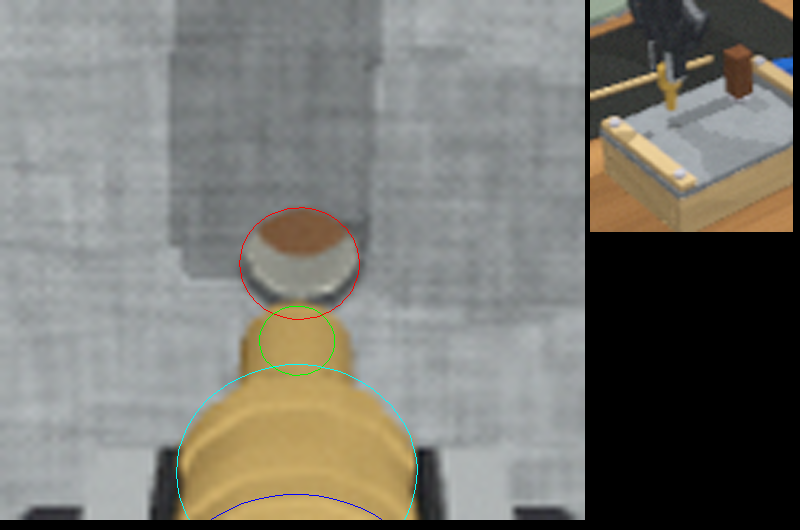

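The crop shows the post upright in the fingers and its tip as predicted at about (297,340). Hole b's rim at (300,264) matches my estimate, with the block's hole under it, and the scene inset shows the drift standing home. I have now viewed 11 pictures, one over the limit of 10, so I will view no more. I go down by feel.

```bash

python3 -m crank '{"travel":[[0.02,0.02,-0.5],[0.02,0.02,-1],[0.02,0.02,-1.5],[0.02,0.02,-2],[0.02,0.02,-2]],"turn":[[0,0,0],[0,0,0],[0,0,0],[0,0,0],[0,0,0]],"gripper":[0.9,0.9,0.9,0.9,0.9]}'
python3 -m crank '{"travel":[[0,0,-0.1],[0,0,-0.2],[0,0,-0.3],[0,0,-0.35],[0,0,-0.35]],"turn":[[0,0,0],[0,0,0],[0,0,0],[0,0,0],[0,0,0]],"gripper":[0.9,0.9,0.9,0.9,0.9]}'
```

```text
clock: 25.1
position: [0.4827, -0.0859, 0.0798]
tool_rot: [-3.141, -0.0, 1.634]
force: [-0.7, -0.8, -0.1]
grip_width: 0.0194
finger_force: 49.0
clock: 25.6
position: [0.4831, -0.0859, 0.077]
tool_rot: [-3.142, 0.0, 1.634]
force: [-0.7, -0.5, -0.5]
grip_width: 0.0195
finger_force: 49.0
```

```bash

python3 -m crank '{"travel":[[0,0,-0.05],[0,0,-0.1],[0,0,-0.15],[0,0,-0.2],[0,0,-0.2]],"turn":[[0,0,0],[0,0,0],[0,0,0],[0,0,0],[0,0,0]],"gripper":[0.9,0.9,0.9,0.9,0.9]}'
```

```text
clock: 26.1
position: [0.4831, -0.0859, 0.0749]
tool_rot: [-3.142, -0.0, 1.634]
force: [-0.3, -0.3, -0.9]
grip_width: 0.0195
finger_force: 49.0
```

```bash

python3 -m crank '{"travel":[[0,-0.04,0],[0,-0.04,-0.1],[0,-0.04,-0.2],[0,-0.04,-0.3],[0,-0.04,-0.3]],"turn":[[0,0,0],[0,0,0],[0,0,0],[0,0,0],[0,0,0]],"gripper":[0.9,0.9,0.9,0.9,0.9]}'
python3 -m crank '{"travel":[[0,0,-0.05],[0,0,-0.1],[0,0,-0.15],[0,0,-0.2],[0,0,-0.2]],"turn":[[0,0,0],[0,0,0],[0,0,0],[0,0,0],[0,0,0]],"gripper":[0.9,0.9,0.9,0.9,0.9]}'
```

```text
clock: 26.6
position: [0.483, -0.0863, 0.0718]
tool_rot: [-3.141, -0.0, 1.634]
force: [0.5, -0.6, 0.2]
grip_width: 0.0195
finger_force: 49.0
clock: 27.1
position: [0.4831, -0.0863, 0.0699]
tool_rot: [-3.141, -0.0, 1.634]
force: [-0.4, 0.3, -0.7]
grip_width: 0.0194
finger_force: 49.0
```

```bash

python3 -m crank '{"travel":[[0,0,-0.05],[0,0,-0.1],[0,0,-0.15],[0,0,-0.2],[0,0,-0.2]],"turn":[[0,0,0],[0,0,0],[0,0,0],[0,0,0],[0,0,0]],"gripper":[0.9,0.9,0.9,0.9,0.9]}'
```

```text
clock: 27.6
position: [0.4831, -0.0863, 0.0679]
tool_rot: [-3.141, -0.0, 1.634]
force: [0.9, -0.3, -0.8]
grip_width: 0.0196
finger_force: 49.0
```

```bash

python3 -m crank '{"travel":[[0,0,-0.05],[0,0,-0.1],[0,0,-0.15],[0,0,-0.2],[0,0,-0.2]],"turn":[[0,0,0],[0,0,0],[0,0,0],[0,0,0],[0,0,0]],"gripper":[0.9,0.9,0.9,0.9,0.9]}'
```

```text
clock: 28.1
position: [0.4831, -0.0863, 0.0659]
tool_rot: [-3.141, -0.0, 1.634]
force: [0.8, -0.5, -0.7]
grip_width: 0.0195
finger_force: 49.0
```

```bash

python3 -m crank '{"travel":[[0,0,-0.15],[0,0,-0.3],[0,0,-0.45],[0,0,-0.6],[0,0,-0.6]],"turn":[[0,0,0],[0,0,0],[0,0,0],[0,0,0],[0,0,0]],"gripper":[0.9,0.9,0.9,0.9,0.9]}'
python3 -m crank '{"travel":[[0,0,-0.2],[0,0,-0.4],[0,0,-0.6],[0,0,-0.8],[0,0,-0.8]],"turn":[[0,0,0],[0,0,0],[0,0,0],[0,0,0],[0,0,0]],"gripper":[0.9,0.9,0.9,0.9,0.9]}'
```

```text
clock: 28.6
position: [0.483, -0.0863, 0.0598]
tool_rot: [-3.141, -0.0, 1.634]
force: [-0.0, -0.2, -0.4]
grip_width: 0.0193
finger_force: 49.0
clock: 29.1
position: [0.483, -0.0863, 0.0517]
tool_rot: [-3.141, -0.0, 1.634]
force: [-0.8, 0.3, -1.0]
grip_width: 0.0194
finger_force: 49.0
```

```bash

python3 -m crank '{"travel":[[0,0,-0.05],[0,0,-0.1],[0,0,-0.15],[0,0,-0.2],[0,0,-0.2]],"turn":[[0,0,0],[0,0,0],[0,0,0],[0,0,0],[0,0,0]],"gripper":[0.9,0.9,0.9,0.9,0.9]}'
```

```text
clock: 29.6
position: [0.4831, -0.0863, 0.0499]
tool_rot: [-3.142, -0.0, 1.634]
force: [1.0, 0.1, -1.0]
grip_width: 0.0196
finger_force: 49.0
```

```bash

python3 -m crank '{"travel":[[0,0,-0.05],[0,0,-0.1],[0,0,-0.1],[0,0,-0.1],[0,0,-0.1]],"turn":[[0,0,0],[0,0,0],[0,0,0],[0,0,0],[0,0,0]],"gripper":[0.9,0.9,0.9,0.9,0.9]}'
```

```text
clock: 30.1
position: [0.4831, -0.0863, 0.049]
tool_rot: [-3.142, 0.0, 1.634]
force: [0.2, -0.0, -1.5]
grip_width: 0.0194
finger_force: 49.0
```

```bash

python3 -m crank '{"travel":[[0,0,-0.05],[0,0,-0.1],[0,0,-0.1],[0,0,-0.1],[0,0,-0.1]],"turn":[[0,0,0],[0,0,0],[0,0,0],[0,0,0],[0,0,0]],"gripper":[0.9,0.9,0.9,0.9,0.9]}'
```

```text
clock: 30.6
position: [0.4832, -0.0864, 0.0487]
tool_rot: [3.141, -0.0, 1.634]
force: [-4.3, 0.5, 19.7]
grip_width: 0.0192
finger_force: 51.0
```

Home. I ease off, release and rise.

```bash

python3 -m crank '{"travel":[[0,0,0.05],[0,0,0.07],[0,0,0.07],[0,0,0.07],[0,0,0.07]],"turn":[[0,0,0],[0,0,0],[0,0,0],[0,0,0],[0,0,0]],"gripper":[0.9,0.4,0.4,0.4,0.4]}'
python3 -m crank '{"travel":[[0,0,1],[0,0,4],[0,0,8],[0,0,12],[0,0,15]],"turn":[[0,0,0],[0,0,0],[0,0,0],[0,0,0],[0,0,0]],"gripper":[0.4,0.4,0.4,0.4,0.4]}'
python3 -m crank '{"travel":[[0,-1,0],[0,-3,0],[0,-6,0],[0,-8,0],[0,-8,0]],"turn":[[0,0,0],[0,0,0],[0,0,0],[0,0,0],[0,0,0]],"gripper":[0.4,0.4,0.4,0.4,0.4]}'
python3 - <<'E'
from h import *
# numeric check: brass head top (z .082) and handle top (z .118) vs hole positions, from the top camera
f=grab('top');p=f['pixels'];hsv=cv2.cvtColor(p,cv2.COLOR_RGB2HSV)
def chk(n,c,z,lo,hi):
    b=proj(f,[(c[0],c[1],z)])[0];u,v=b.round().astype(int)
    m=cv2.inRange(hsv[v-9:v+10,u-9:u+10],lo,hi);y,x=np.nonzero(m)
    if len(x): print(n,len(x),unproj(f,[(x.mean()+u-9,y.mean()+v-9)],z)[0],'pix',x.mean()+u-9-b[0],y.mean()+v-9-b[1])
    else: print(n,'none',hsv[v,u])
chk('post',(.483,-.0864),.082,(12,70,60),(35,255,255))
chk('drift',(.4775,.0031),.118,(0,60,20),(14,255,160))
f=grab('wrist');p=f['pixels'];hsv=cv2.cvtColor(p,cv2.COLOR_RGB2HSV)
chk('post w',(.483,-.0864),.082,(12,70,60),(35,255,255))
chk('drift w',(.4775,.0031),.118,(0,60,20),(14,255,160))
print(bot.observe()['force'])
E
```

```text
clock: 31.1
position: [0.4831, -0.0863, 0.0486]
tool_rot: [-3.141, 0.0, 1.634]
force: [-0.6, -0.9, -0.6]
grip_width: 0.0512
finger_force: 0.0
clock: 31.6
position: [0.4832, -0.0867, 0.2016]
tool_rot: [3.14, 0.0, 1.633]
force: [-0.3, 0.1, -0.4]
grip_width: 0.0515
finger_force: 0.0
clock: 32.1
position: [0.4824, -0.1692, 0.1989]
tool_rot: [-3.141, 0.001, 1.63]
force: [-0.3, 0.9, -0.5]
grip_width: 0.0516
finger_force: 0.0
post 53 [ 0.48242511 -0.08558581  0.082     ] pix -0.2750519077896456 0.18924315577709194
drift 71 [0.47654268 0.00214792 0.118     ] pix 0.3252933289339808 0.3363839148200327
post w 359 [ 0.48331268 -0.08613274  0.082     ] pix 0.3587885060918552 -0.2810768612561674
drift w 3 [0.47933879 0.0070397  0.118     ] pix 2.9273030496715364 -6.0472818554804775
[-0.45270471  0.43087583  0.45377367]
```

```bash
python3 -c "
from workcell import bot
print(bot.job_done())"
```

```text
the job is handed in; nothing more can be done
None
```

The job is handed in at about 32 s: the drift stands fully home in hole a and the post is home in hole b, but I viewed 11 pictures (limit 10) and the post met the cover with about 20 N.

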